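# Close the sharpening-stone case and show the chisel's edge to the inspection camera

## Robot

A 6-joint arm with a two-finger parallel gripper is mounted at the origin on a cart in front of the work surface, level with it; the furniture and walls round the work are solid. World frame = base frame: x ahead of the robot, y to its left, z up, the work surface at z = 0. Lengths are in mm, angles in rad, forces in N, time in s.
With the tool pointing down it reaches from about 350 to 850 mm from the base axis. Payload 8.1 kg.
Tool frame: the origin (TCP) lies midway between the tips of the shut fingers; the grasp point (between the pads) lies 19 mm behind it; z points along the fingers, y is the line along which they close (so a half turn about z gives the same grasp; the last joint's range is limited). The gripper opens to 93 mm and grips with 3 to 60 N. Pads are 15 mm wide; open, the fingers measure 128 mm over their backs; the gripper's body (75 mm by 188 mm) begins 65 mm behind the grasp point.
Start: joints at [-1.206, 0.13, 1.488, -0, 1.523, -0.085], TCP at [260.891, -540.316, 218.635] pointing down, gripper open.
Joint ranges: [-2.96, 2.96], [-0.89, 2.26], [0.02, 2.5], [-1.34, 4.48], [0, 2.73], [-2.66, 2.66]. Speed limits (rad/s): [2.39, 2.39, 2.79, 3.14, 3.14, 3.14].

## Interface

Orientations are given as a unit quaternion [x, y, z, w].
In Python, from rig import bot gives the robot as it stands.
- The arm moves only by the tool apply_moves, never from a script. Its argument "motion" is a list of rows, each a list of 3 entries, a list of its own where there are three numbers: the shift along the world's x, y, z each as a share of 0.04 m, from -1 to 1, then the turn, a rotation vector about the world's x, y, z each as a share of 30 degrees, from -1 to 1, then the opening in per cent of the stroke, from 0 (shut) to 100 (fully open). A call has 1 to 20 rows; each row shifts and turns the commanded pose from where the row before left it; what a row does not reach is not made up. A row lasts 1/8 s, in which the tool goes at most 62.5 mm and 10.7 degrees, less where a joint would pass 70% of its speed; a pose out of reach is approached as far as the arm can. A call with a number of a shift or a turn outside -1 to 1 is refused whole. A call with a gripper value outside its range is refused whole. The fingers move at their own pace and stop on an object; "force" is the grip in N (left out, the last holds). Time passes only in rows, so rows that do not move let the fingers close. It gives the time, the measured TCP pose, the force, the opening and the grip force at its end, in the units of the state.
- bot.read_state(): the state, without advancing time (a new reading comes with each control period).
- bot.grab_frame(name): name is "scene" or "top" or "wrist"; returns the picture (384x512x3 uint8, red, green, blue); there is no depth.
- bot.get_calibration(name): a dict with "vfov" (degrees; the focal length in pixels is half the picture's height over the tangent of half this angle, whatever the lens; pixels are square), "cx", "cy" (the principal point, pixels), "xyz" and "orientation" of the camera in the world; the wrist camera has in their place "T_tool_cam" (4x4, takes a point from camera to tool coordinates, whose origin is the TCP and whose axes are the flange's). Camera axes: x right, y down, z forward; pixel columns grow to the right and rows downward; lengths in mm; the calibration is good to about 2 mm. A picture is of the moment at which its call begins: read the wrist's pose just before it. get_calibration takes no time and is no camera call.
- bot.job_done(): hands the job in; it is judged then, once.
The state is a dict: "clock": time; "joints": joint angles; "joint_velocities": joint speeds; "effort": joint torques, N m; "tool_pos": TCP position; "tcp_rot": TCP orientation; "wrist_force": force on the tool from outside, world axes, zero at the start; "wrist_torque": the same for the moment, N m; "width": opening from 0.0 (shut) to 1.0 (fully open); "finger_force": force on a finger pad.
Only numpy, scipy, OpenCV 4.12 (cv2) and the standard library are available. Lean on these libraries where they do the work, as an engineer would, in place of code of your own. Each camera call takes 0.05 s, during which the arm holds its last target. There are 200 camera calls.

## Task

The sharpening is done: shut the lid of the sharpening-stone case fully, and after that pick up the wider of the two chisels and show its cutting edge to the inspection camera. Hold the chisel level, just as it lay, with the blade pointing straight at the lens and the cutting edge centred in front of it at lens height, about 10 cm away from the glass. Finish while holding it there in the air, keeping still; do not touch the camera or its stand with anything, and leave the narrow chisel, the roll of tape and the cork block where they lie.

Things in the scene. Friction and masses are not known exactly. Their poses are not given: they have to be found in the camera images.
- stone_case: Open wooden case with a grey sharpening stone in it, 120 (x) x 200 (y) mm, walls 45 mm high, screwed to the bench. Origin: centre of its underside, on the bench. Its hinge side is +x (away from the robot at yaw 0); it stands within 0.3 rad of that.
- case_lid (a joint): Hinged lid of the case, angle in rad: 0 = shut flat on the rim, grows as it opens upward; starts 0.8 to 1.2. The hinge line runs along the case's y, at case x = +60 mm, 45.5 mm above the bench. The lid is a panel 120 x 200 x 10 mm; its hinge is stiff and stays where it is left (0.1 N m, so about 1 N at the free edge moves it). A small brass knob, about 35 mm tall, stands on its upper face, on the middle line, 90 mm from the hinge.
- lid_press (a point): Point on the upper (outer) face of the lid, 110 mm from the hinge line and 10 mm from the free edge, 50 mm to the case's +y side of the middle, clear of the knob: a good place to push. It moves with the lid; with the lid shut it lies 55.5 mm above the bench.
- camera_stand: Stand of the inspection camera, fixed to the bench: round dark foot 100 mm wide and 14 mm high, and an upright aluminium post 16 mm thick, 314 mm high. Origin: centre of the foot's underside. It carries a small grey camera (about 90 mm long, 46 mm square) that looks along the stand's -x, towards the robot, level.
- lens (a point): Centre of the camera's front glass, 76 mm from the post's axis, 170 to 240 mm above the bench (it differs from run to run). Axes: the camera looks along this frame's -x; y is sideways, z up. The lens barrel is 40 mm wide.
- chisel_grip (a point): The wide chisel: yellow handle and steel blade, 221 mm long, blade 24 mm wide, lying on the bench. This point is in the handle, on the chisel's axis 40 mm from the middle of its length towards the handle end, 13 mm above the bench; the round handle is 25 to 30 mm wide (across x) and up to 26 mm high. Axes: y runs along the chisel towards the handle end, the blade points along -y, z is up as it lies. It weighs about 0.13 kg; its centre of mass is close to this point.
- chisel_edge (a point): Middle of the wide chisel's cutting edge, at the end of the blade: 150 mm from chisel_grip along -y and 13 mm lower than it (along -z): as the chisel lies, the edge rests on the bench and the blade slopes up from it to the handle by about 0.09 rad. Same axes.
- narrow_grip (a point): The narrow chisel, to be left alone: same handle and length (221 mm), but a blade only 12 mm wide. The point and axes are as for chisel_grip. The two chisels lie in either of two places.
- tape_roll: Roll of masking tape lying flat, 104 mm wide, 25 mm high, a bystander. Origin: centre of its underside.
- cork_block: Cork sanding block 64 x 113 x 32 mm, a bystander. Origin: centre of its underside.
Things that resemble listed ones, but are neither listed nor needed, are in the scene too. There is more than one size of the stone_case; the one meant has the size given above.

How it is judged:
By the outcome, as a careful person would: the job done as asked, in the order asked, and still so for the second after the job is handed in, while the arm keeps its last pose, push and grip.
It also fails if it takes over 64 s, if anything falls off the work surface, if the arm or the gripper's body presses on something with over 40 N, if the wrist force passes 120 N, or if a joint passes its speed limit or range.

## Working session

There is one attempt and no reset: what is moved stays moved. The work goes in short steps, Python scripts to look and compute and a tool call to move; the robot and the scene stay as the last step left them, time stands still between calls to the robot, and variables do not carry over. Pictures are saved under pics/ and viewed, at most 10 in all, crops included, and the job is handed in when it is done.

Besides the shell and the picture viewer there is one more tool, called in YAML: its name, and indented under it one key for each argument. apply_moves: Moves the arm, as the interface text tells. Its arguments: {"type":"object","properties":{"motion":{"type":"array","items":{"type":"array"}},"force":{"type":"number"}},"required":["motion"]}

```bash
mkdir -p pics; cat > h.py <<'E'
import numpy as np, cv2
from scipy.spatial.transform import Rotation as R
from rig import bot
def cam(n, st=None):
    c=bot.get_calibration(n)
    if n=="wrist":
        T=np.eye(4);T[:3,:3]=R.from_quat(st["tcp_rot"]).as_matrix();T[:3,3]=st["tool_pos"]
        M=T@np.array(c["T_tool_cam"])
    else:
        M=np.eye(4);M[:3,:3]=R.from_quat(c["orientation"]).as_matrix();M[:3,3]=c["xyz"]
    return M,192/np.tan(np.radians(c["vfov"])/2),c["cx"],c["cy"]
def ray(C,u,v):
    M,f,cx,cy=C
    d=M[:3,:3]@np.array([(u-cx)/f,(v-cy)/f,1]);return M[:3,3],d/np.linalg.norm(d)
def onz(C,u,v,z):
    o,d=ray(C,u,v);return o+d*(z-o[2])/d[2]
def proj(C,p):
    M,f,cx,cy=C;q=M[:3,:3].T@(np.array(p)-M[:3,3]);return np.array([cx+f*q[0]/q[2],cy+f*q[1]/q[2]])
def tri(C1,p1,C2,p2):
    o1,d1=ray(C1,*p1);o2,d2=ray(C2,*p2)
    A=np.stack([d1,-d2],1);s=np.linalg.lstsq(A,o2-o1,rcond=None)[0]
    a=o1+s[0]*d1;b=o2+s[1]*d2;return (a+b)/2,np.linalg.norm(a-b)
def grab(n):
    st=bot.read_state();im=bot.grab_frame(n)[:,:,::-1].copy();return im,cam(n,st),st
E
python3 - <<'E'
from h import *
for n in("top","scene"):
    im,C,st=grab(n);cv2.imwrite(f"pics/{n}0_raw.png",im)
    cv2.imwrite(f"pics/{n}0.png",cv2.resize(im,(768,576),interpolation=cv2.INTER_CUBIC));print(n,C, bot.get_calibration(n))
print(st)
print(bot.get_calibration("wrist"))
E
```

```text
top (array([[-1.08913425e-02, -9.97563810e-01,  6.89044542e-02,
         5.40498159e+02],
       [-9.99915620e-01,  1.13531061e-02,  6.31344221e-03,
         7.42006924e+00],
       [-7.08034105e-03, -6.88298782e-02, -9.97603286e-01,
         1.35102382e+03],
       [ 0.00000000e+00,  0.00000000e+00,  0.00000000e+00,
         1.00000000e+00]]), np.float64(380.09951412723655), 257.12273755318984, 187.4534488676218) {'vfov': 53.59950028875576, 'cx': 257.12273755318984, 'cy': 187.4534488676218, 'xyz': array([ 540.49815883,    7.42006924, 1351.0238216 ]), 'orientation': array([-0.7027373 ,  0.71060674, -0.02199403,  0.02673237])}
scene (array([[-8.03271209e-01, -2.36096312e-01,  5.46821632e-01,
         1.04572565e+01],
       [-5.95102153e-01,  3.56169039e-01, -7.20414494e-01,
         7.91883133e+02],
       [-2.46737302e-02, -9.04102952e-01, -4.26601758e-01,
         5.71342943e+02],
       [ 0.00000000e+00,  0.00000000e+00,  0.00000000e+00,
         1.00000000e+00]]), np.float64(402.76766067948427), 253.32281728308504, 189.37455397883602) {'vfov': 50.9744275075148, 'cx': 253.32281728
[... 619 characters left out ...]
 'tcp_rot': array([ 9.74821571e-01,  2.22984534e-01, -1.19149722e-04, -8.87875663e-04]), 'wrist_force': array([-0.53340239, -0.18983852,  0.35273307]), 'wrist_torque': array([-0.01350022,  0.01549135, -0.03964004]), 'finger_force': 0.0, 'width': 0.9981367658172126}
{'vfov': 64.24897166954013, 'cx': 257.3105104697838, 'cy': 190.89993367694595, 'T_tool_cam': array([[-3.11098081e-04, -9.71421325e-01, -2.37361566e-01,
         6.51351891e+01],
       [ 9.99999120e-01, -6.08410290e-04,  1.17931866e-03,
        -1.40073613e-01],
       [-1.29002851e-03, -2.37360990e-01,  9.71420659e-01,
        -1.65916912e+02],
       [ 0.00000000e+00,  0.00000000e+00,  0.00000000e+00,
         1.00000000e+00]])}
```

View pics/top0.png

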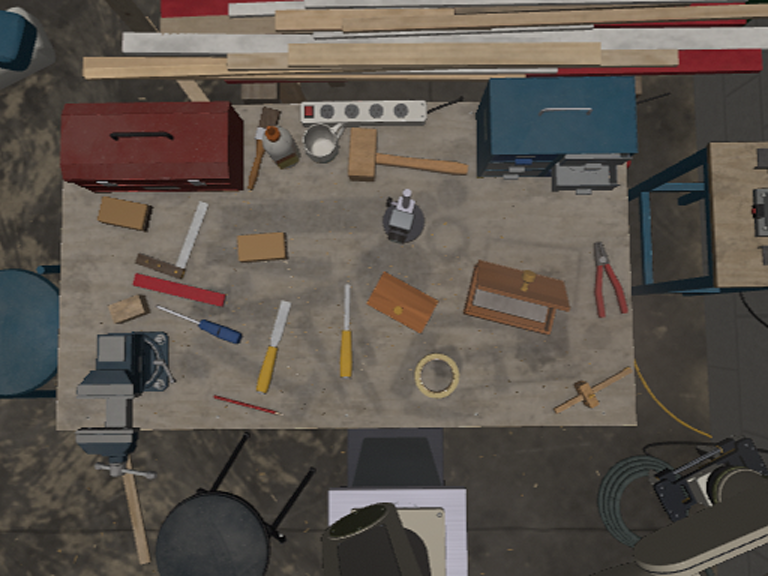

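View pics/scene0.png

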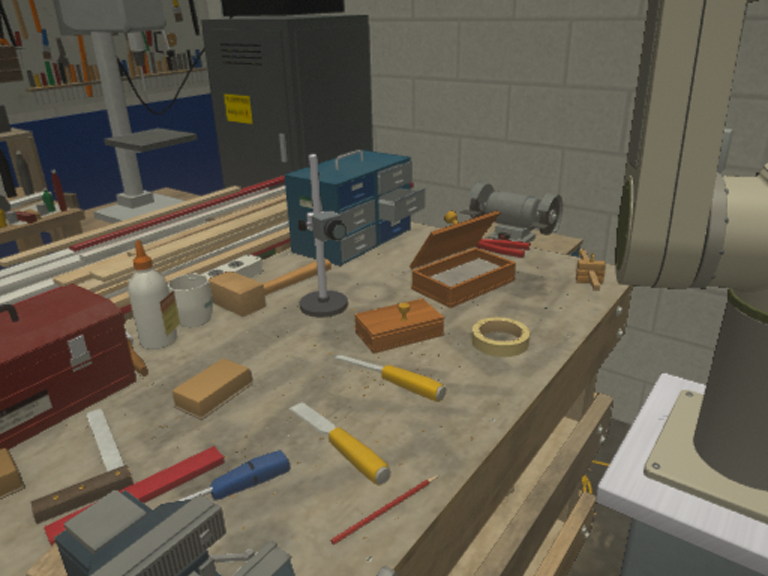

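The top view shows (in 768-wide pixels) the wide chisel with its handle at (267,368) and edge at (285,303), and the narrow one at (346,360). The open case is at (515,305), the shut decoy at (403,301), the stand at (405,222) and the tape at (437,375). The scene view agrees. Next come the masks and a close-up composite.

```bash
python3 - <<'E'
from h import *
t=cv2.imread("pics/top0_raw.png");s=cv2.imread("pics/scene0_raw.png")
def crop(im,x,y,w,h): return cv2.resize(im[y:y+h,x:x+w],(400,300),interpolation=cv2.INTER_CUBIC)
# 4x crops 100x75 / 80x60 (5x)
a=crop(t,300,160,100,75);b=crop(t,240,115,60,45);c=crop(s,265,130,100,75);d=crop(s,180,95,80,60)
cv2.imwrite("pics/comp.png",np.vstack([np.hstack([a,b]),np.hstack([c,d])]))
Ct=cam("top");hsv=cv2.cvtColor(t,cv2.COLOR_BGR2HSV)
m=cv2.inRange(hsv,(18,150,90),(32,255,255))
n,l,stt,cen=cv2.connectedComponentsWithStats(m)
for i in range(1,n):
    if stt[i,4]>40:
        ys,xs=np.where(l==i);P=np.array([onz(Ct,x,y,13) for x,y in zip(xs,ys)])[:,:2]
        c0=P.mean(0);w,V=np.linalg.eigh(np.cov((P-c0).T));ax=V[:,1]; q=(P-c0)@ax
        print(cen[i],stt[i,4],"centre",c0,"axis",ax,"ext",q.min(),q.max())
for nm,p in dict(wide_tip=(285/1.5,302/1.5),narrow_tip=(347/1.5,285/1.5)).items(): print(nm,onz(Ct,*p,0))
E
```

```text
[230.18181818 236.04545455] 198 centre [463.59031329 112.02048471] axis [-0.99952534  0.03080731] ext -52.594913939563874 48.66138413812818
[177.51428571 246.35714286] 210 centre [429.69287522 296.46293983] axis [-0.96432429  0.26472377] ext -54.522801943589414 50.185585652019455
[449.01369863 275.01369863] 73 centre [ 321.67483831 -644.85871307] axis [0.65466976 0.75591501] ext -96.72862042940577 106.95868867487046
wide_tip [587.02652422 255.35143543   0.        ]
narrow_tip [625.76468442 107.95332266   0.        ]
```

View pics/comp.png

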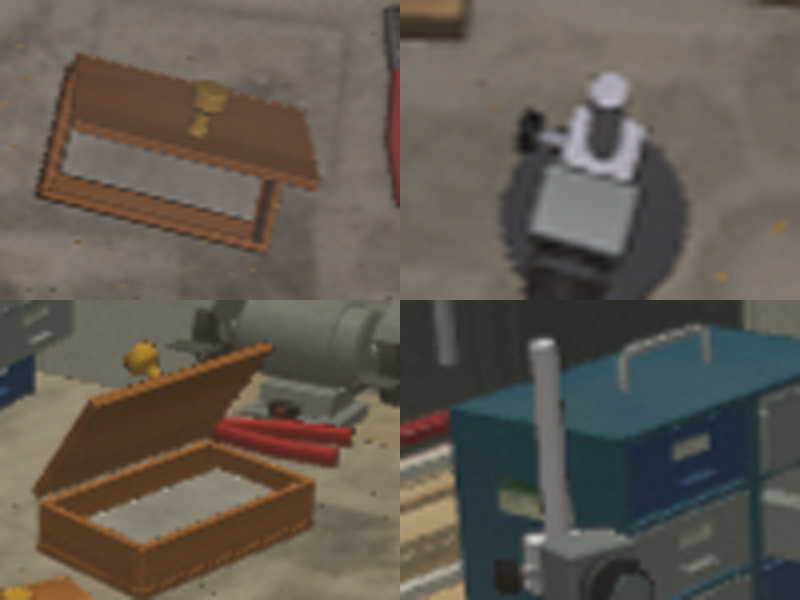

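The composite shows the case and stand close up. In the top crop, the case's front rim corners are at raw (310,208) and (367.5,222.5), and the lid's free edge runs from raw (318,192) to (380.5,206). The post top is at raw (331,128.5). In the scene view the lens is at raw (223.5,152).

```bash
python3 - <<'E'
from h import *
Ct=cam("top");Cs=cam("scene")
FL=onz(Ct,310,208.25,45);FR=onz(Ct,367.5,222.5,45)
print("rim",FL,FR,np.linalg.norm(FL-FR))
print("rim scene",onz(Cs,265+145/4,130+250/4,45),onz(Cs,265+315/4,130+185/4,45))
print("tri FL",tri(Ct,(310,208.25),Cs,(265+145/4,130+250/4)),"FR",tri(Ct,(367.5,222.5),Cs,(265+315/4,130+185/4)))
# lid free corners: scene (95,400)->+y corner? (272,345)-> -y
print("lid +y",tri(Ct,(300+72/4,160+128/4),Cs,(265+95/4,130+102/4)))
print("lid -y",tri(Ct,(300+322/4,160+185/4),Cs,(265+272/4,130+45/4)))
print("hinge +y",tri(Ct,(300+80/4,160+55/4),Cs,(265+38/4,130+195/4)))
print("post",onz(Ct,240+608/6.667,115+88/6.667,314),tri(Ct,(240+608/6.667,115+88/6.667),Cs,(180+543/5,95+42/5)))
print("foot",onz(Ct,240+594/6.667-60,115+225/6.667,14),onz(Cs,323/1.5,301/1.5,14))
lt=(240+(565-400)/6.667,115+295/6.667)
print("post again",onz(Ct,240+208/6.667,115+88/6.667,314),tri(Ct,(240+208/6.667,115+88/6.667),Cs,(180+143/5,95+42/5)))
print("lens",tri(Ct,lt,Cs,(223.3,152.3)))
E
```

```text
rim [ 557.18794615 -164.78896011   45.        ] [ 506.43621005 -359.98557068   45.        ] 201.68652779955102
rim scene [ 552.29439629 -158.75112809   45.        ] [ 499.53306987 -339.58024167   45.        ]
tri FL (array([ 556.79218303, -165.58708708,   41.03480638]), np.float64(1.0472186566412702)) FR (array([ 507.55273939, -361.99750991,   35.12953809]), np.float64(3.1076134070396377))
lid +y (array([ 608.03261094, -177.30131517,  145.76323081]), np.float64(2.238646409387078))
lid -y (array([ 560.60139282, -374.56531306,  143.21307405]), np.float64(1.8210711475231245))
hinge +y (array([ 676.26435524, -201.40397698,   44.2397688 ]), np.float64(1.3955122184743192))
post [ 773.76166335 -192.28925022  314.        ] (array([ 722.39178732, -230.17804741,  284.38594543]), np.float64(132.0656157118668))
foot [770.09067007 -28.12232452  14.        ] [773.99894661 -19.17214039  14.        ]
post again [775.83178868 -26.70657276 314.        ] (array([777.13620201, -25.85720319, 312.93005067]), np.float64(2.7326713592670204))
lens (array([711.66368703,  -6.52942597, 187.66029242]), np.float64(9.989426678597246))
```

apply_moves:
  motion:
    - [[0.636,0.548,0],[0,0,0.33],0]
    - [[0.636,0.548,0],[0,0,0.33],0]
    - [[0.636,0.548,0],[0,0,0.33],0]
    - [[0.636,0.548,0],[0,0,0.33],0]
    - [[0.636,0.548,0],[0,0,0.33],0]
    - [[0.636,0.548,0],[0,0,0.33],0]
    - [[0.636,0.548,0],[0,0,0.33],0]
    - [[0.636,0.548,0],[0,0,0.33],0]
    - [[0.636,0.548,0],[0,0,0.33],0]
    - [[0.636,0.548,0],[0,0,0.33],0]
    - [[0.636,0.548,0],[0,0,0.33],0]
    - [[0.636,0.548,0],[0,0,0.33],0]
    - [[0.636,0.548,0],[0,0,0.33],0]
    - [[0.636,0.548,0],[0,0,0.33],0]
    - [[0,0,0],[0,0,0],0]
    - [[0,0,0],[0,0,0],0]
  force: 20

```text
clock: 2.1
tool_pos: [616.5, -233.7, 218.0]
tcp_rot: [0.137, 0.991, -0.0, -0.001]
wrist_force: [-0.7, 0.1, -1.2]
width: 0.003
finger_force: 0.0
```

apply_moves:
  motion:
    - [[0,0,-0.85],[0,0,0],0]
    - [[0,0,-0.85],[0,0,0],0]
    - [[-0.1,0.026,-0.2],[0,0,0],0]
    - [[-0.1,0.026,-0.2],[0,0,0],0]
    - [[-0.1,0.026,-0.2],[0,0,0],0]
    - [[-0.1,0.026,-0.2],[0,0,0],0]
    - [[-0.1,0.026,-0.2],[0,0,0],0]
    - [[-0.1,0.026,-0.2],[0,0,0],0]
    - [[-0.1,0.026,-0.2],[0,0,0],0]
    - [[-0.1,0.026,-0.2],[0,0,0],0]
    - [[-0.1,0.026,-0.2],[0,0,0],0]
    - [[-0.1,0.026,-0.2],[0,0,0],0]
    - [[0,0,0],[0,0,0],0]

```text
clock: 3.72
tool_pos: [576.1, -222.6, 69.5]
tcp_rot: [0.136, 0.991, 0.0, -0.001]
wrist_force: [1.0, 0.5, 0.1]
width: 0.005
finger_force: 0.0
```

apply_moves:
  motion:
    - [[-0.1,0.026,-0.12],[0,0,0],0]
    - [[-0.1,0.026,-0.12],[0,0,0],0]
    - [[0,0,-0.08],[0,0,0],0]
    - [[0,0,-0.05],[0,0,0],0]
    - [[0,0,0],[0,0,0],0]

```text
clock: 4.35
tool_pos: [569.1, -221.0, 55.9]
tcp_rot: [0.136, 0.991, -0.0, 0.0]
wrist_force: [-0.3, -0.5, 0.2]
width: 0.004
finger_force: 0.0
```

apply_moves:
  motion:
    - [[0,0,-0.03],[0,0,0],0]
    - [[0,0,-0.03],[0,0,0],0]
    - [[0,0,0],[0,0,0],0]

```text
clock: 4.72
tool_pos: [569.4, -221.0, 55.5]
tcp_rot: [0.136, 0.991, -0.0, 0.0]
wrist_force: [-7.8, 3.5, 16.9]
width: 0.003
finger_force: 8.3
```

```bash
python3 - <<'E'
from h import *
s,Cs,st=grab("scene");print(st["tool_pos"],st["wrist_force"])
cv2.imwrite("pics/s1.png",cv2.resize(s[100:250,200:400],(800,600),interpolation=cv2.INTER_CUBIC))
E
```

```text
[ 569.36613437 -221.03797597   55.549094  ] [-7.81825279  3.53309255 16.94600527]
```

View pics/s1.png

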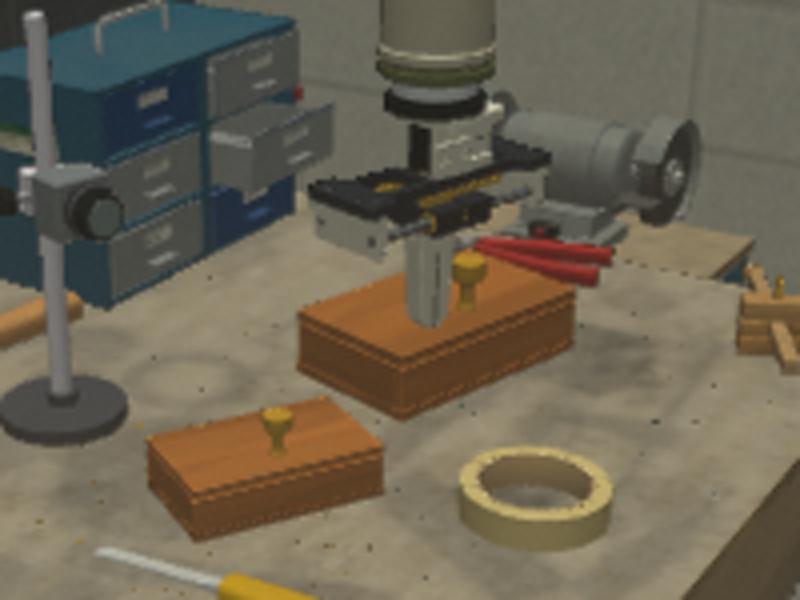

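The lid lies flat on the rim: the TCP is at 55.5 mm with a firm 17 N reaction. The lens glass is at raw scene pixel (226,153). I'll lift off and look at the lens with the wrist camera on the way to the chisel.

apply_moves:
  motion:
    - [[0,0,0.5],[0,0,0],0]
    - [[0,0,1],[0,0,0],0]
    - [[0,0,1],[0,0,0],0]
    - [[0,0,1],[0,0,0],0]
    - [[0,0,1],[0,0,0],0]
    - [[0,0,0.6],[0,0,0],0]
    - [[0.05,0.86,0],[0,0,0],0]
    - [[0.05,0.86,0],[0,0,0],0]
    - [[0.05,0.86,0],[0,0,0],0]
    - [[0.05,0.86,0],[0,0,0],0]
    - [[0.05,0.86,0],[0,0,0],0]
    - [[0.05,0.86,0],[0,0,0],0]
    - [[0.05,0.86,0],[0,0,0],0]
    - [[0,0,0],[0,0,0],0]
    - [[0,0,0],[0,0,0],0]

```text
clock: 6.65
tool_pos: [583.2, 19.5, 258.0]
tcp_rot: [0.136, 0.991, -0.0, 0.0]
wrist_force: [-0.3, 0.4, -0.3]
width: 0.003
finger_force: 0.0
```

```bash
python3 - <<'E'
from h import *
w,C,st=grab("wrist");print(st["tool_pos"],st["tcp_rot"],st["joints"]);np.savez("w1.npz",M=C[0],f=C[1],cx=C[2],cy=C[3])
cv2.imwrite("pics/w1_raw.png",w)
s,Cs,_=grab("scene");cv2.imwrite("pics/s2_raw.png",s)
a=cv2.resize(w,(800,600),interpolation=cv2.INTER_CUBIC)
print(proj(C,(711,-6,190))*800/512, proj(Cs,(711,-6,190)))
cv2.imwrite("pics/w1.png",a)
E
```

```text
[583.19847959  19.45392884 257.95736888] [ 1.35787805e-01  9.90737854e-01 -2.05934824e-04  3.66944947e-04] [-5.42053738e-02  7.19442084e-02  1.47941214e+00 -4.70682166e-04
  1.58953862e+00 -1.35259348e+00]
[419.84536103 532.0199077 ] [225.1091366 151.7045706]
```

View pics/w1.png

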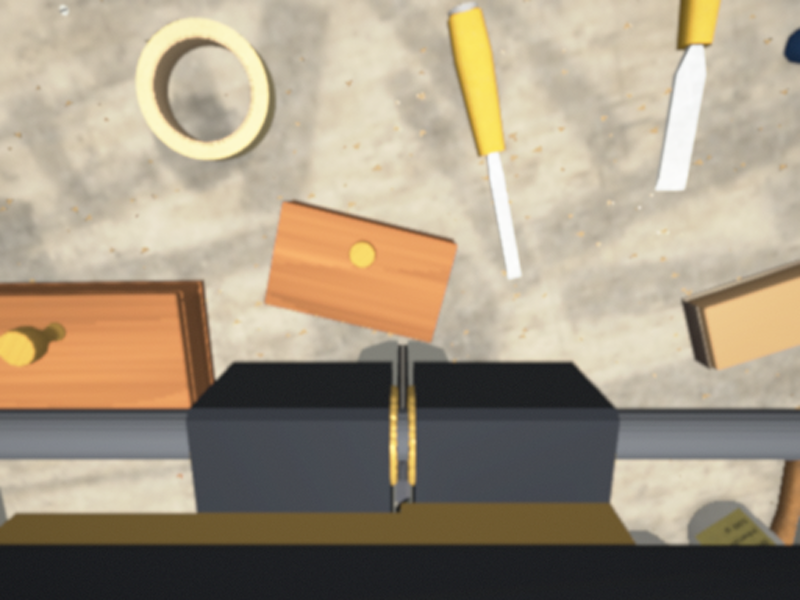

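The wrist picture shows the wide chisel's edge at (656–686,190) and its handle at the top right. The gripper hides the lens, so I'll take the lens from the scene view plus the known 76 mm from the post.

```bash
python3 - <<'E'
from h import *
z=np.load("w1.npz");C=(z["M"],float(z["f"]),float(z["cx"]),float(z["cy"]))
k=512/800
for p in((656,190),(686,190),(671,190),(693,45)):print(p,onz(C,p[0]*k,p[1]*k,0 if p[1]>100 else 15))
Cs=cam("scene");s=cv2.imread("pics/s2_raw.png");t=cv2.imread("pics/top0_raw.png")
# ray onto cylinder r=76 about post
for q in((225,152),(226.2,153),(224,152)):
    o,d=ray(Cs,*q);P=np.array([776.5,-26.3]);a=d[:2]@d[:2];b=2*d[:2]@(o[:2]-P);c=(o[:2]-P)@(o[:2]-P)-76**2
    for sg in(-1,):
        x=o+d*(-b+sg*np.sqrt(b*b-4*a*c))/(2*a);v=(x[:2]-P)/76;print(q,x,"face",v,"yaw",np.arctan2(-v[1],-v[0]))
A=cv2.resize(s[138:168,205:245],(400,300),interpolation=cv2.INTER_CUBIC);B=cv2.resize(t[138:168,308:348],(400,300),interpolation=cv2.INTER_CUBIC)
cv2.imwrite("pics/lens.png",np.hstack([A,np.clip(B.astype(float)*1.8,0,255).astype(np.uint8)]))
E
```

```text
(656, 190) [586.69064497 246.082107     0.        ]
(686, 190) [5.93676075e+02 2.71058434e+02 5.68434189e-14]
(671, 190) [590.18344875 258.57058819   0.        ]
(693, 45) [482.19299543 282.5713747   15.        ]
(225, 152) [705.49450563   0.79648997 192.29407089] face [-0.93428282  0.35653276] yaw -0.36455413167225864
(226.2, 153) [704.28869689  -2.60342423 188.55486255] face [-0.95014873  0.31179705] yaw -0.3170837821297667
(224, 152) [706.6475212    3.64380078 192.94053765] face [-0.91911156  0.39399738] yaw -0.40497673644399373
```

View pics/lens.png

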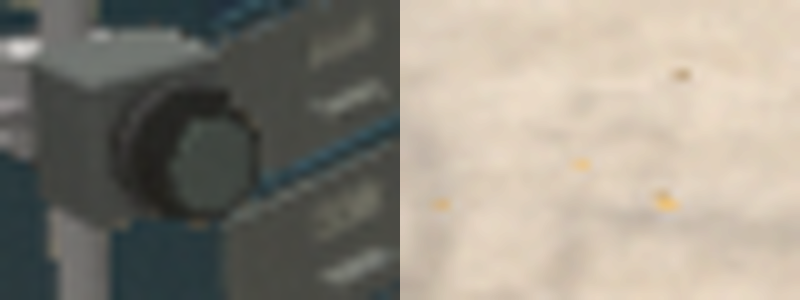

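The scene crop shows the glass ellipse centred at about raw (226.2,153.1), so the lens is near (704,-2.6,188). The right half of the crop missed the stand because of a wrong offset. Next I'll move over the wide chisel for a closer look.

apply_moves:
  motion:
    - [[0,0.91,0],[0,0,0],0]
    - [[0,0.91,0],[0,0,0],0]
    - [[0,0.91,0],[0,0,0],0]
    - [[0,0.91,0],[0,0,0],0]
    - [[0,0.91,0],[0,0,0],0]
    - [[0,0.91,0],[0,0,0],0]
    - [[0,0.91,0],[0,0,0],0]
    - [[0,0,0],[0,0,0],0]
    - [[0,0,0],[0,0,0],0]

```text
clock: 7.88
tool_pos: [583.4, 273.5, 257.3]
tcp_rot: [0.136, 0.991, -0.0, -0.0]
wrist_force: [-0.9, -0.1, -0.3]
width: 0.002
finger_force: 0.0
```

```bash
python3 - <<'E'
from h import *
Ct=cam("top");L=lambda x,y:onz(Ct,240+x/6.667,115+y/6.667,211)
q=[L(*p)[:2] for p in((145,165),(240,178),(225,255),(130,235))]
bk=(q[0]+q[1])/2;fr=(q[2]+q[3])/2;print("box",q,"dir",fr-bk,np.arctan2(*(-(fr-bk))[::-1]))
print("lens in top px",proj(Ct,(704.3,-2.6,188)), (proj(Ct,(704.3,-2.6,188))-[240,115])*6.667)
w,C,st=grab("wrist");print(st["tool_pos"])
hsv=cv2.cvtColor(w,cv2.COLOR_BGR2HSV)
m=cv2.inRange(hsv,(18,130,90),(32,255,255));m[230:]=0
n,l,stt,cen=cv2.connectedComponentsWithStats(m)
for i in range(1,n):
    if stt[i,4]>300:
        ys,xs=np.where(l==i);P=np.array([onz(C,x,y,13) for x,y in zip(xs,ys)])[:,:2]
        c0=P.mean(0);ww,V=np.linalg.eigh(np.cov((P-c0).T));ax=V[:,1];e=(P-c0)@ax;f=(P-c0)@V[:,0]
        print("handle",cen[i],stt[i],c0,ax,e.min(),e.max(),np.ptp(f))
m2=cv2.inRange(hsv,(0,0,205),(180,45,255));m2[235:]=0
n,l,stt,cen=cv2.connectedComponentsWithStats(m2)
for i in range(1,n):
    if stt[i,4]>300:
        ys,xs=np.where(l==i);r=cv2.boxPoints(cv2.minAreaRect(np.stack([xs,ys],1).astype(np.float32)))
        print("blade",stt[i],[onz(C,*p,3)[:2].round(1) for p in r])
cv2.imwrite("pics/w2.png",cv2.resize(w,(768,576),interpolation=cv2.INTER_CUBIC));np.savez("w2.npz",M=C[0],f=C[1],cx=C[2],cy=C[3])
E
```

```text
box [array([764.07877308,  -0.97275829]), array([757.5737622 , -44.08045506]), array([722.35518234, -36.77365886]), array([732.03112531,   6.21315076])] dir [-33.63311381   7.24635262] -0.21220902975469155
lens in top px [262.46663895 160.37160223] [149.78508191 302.49247204]
[583.35115992 273.47839768 257.28095294]
handle [244.25407532  40.67566048] [ 233    0   23   88 1779] [429.69465909 299.3647842 ] [-0.9660945   0.25818872] -53.87297303407119 45.41181366861318 27.252116220931384
handle [113.88954109 107.47225187] [  90   67   48   86 1874] [460.3309594  114.63709114] [-0.99992023  0.01263104] -56.9913542971615 49.7315974663605 31.760814236865293
blade [    0     0   512   235 57798] [array([ 580.2, -118.5]), array([301.8,  23.9]), array([471.5, 627.2]), array([782.5, 602.9])]
blade [176   0  55  15 396] [array([365.9, 229. ]), array([353.6, 236. ]), array([380.8, 297. ]), array([393.4, 290.6])]
blade [337 104  36  18 316] [array([537.6, 393.3]), array([544.5, 440.5]), array([564.5, 439.5]), array([557.6, 391.8])]
```

View pics/w2.png

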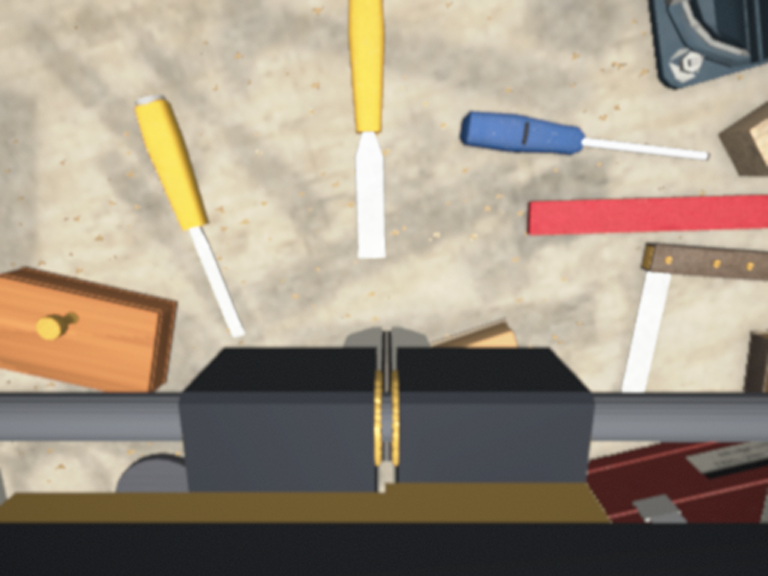

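The wrist view shows the wide chisel nearly in line with the tool. The edge corners are at (358,257) and (385,257), the handle's front end is at (369,132), and the handle runs out of the top of the frame.

```bash
python3 - <<'E'
from h import *
z=np.load("w2.npz");C=(z["M"],float(z["f"]),float(z["cx"]),float(z["cy"]))
E=onz(C,371.5/1.5,257/1.5,0);H=onz(C,369/1.5,132/1.5,13);T=onz(C,365.5/1.5,20/1.5,20)
print(E,H,T, onz(C,358/1.5,257/1.5,0)-onz(C,385/1.5,257/1.5,0))
for a in(H,T):
    d=(a-E)[:2];d/=np.linalg.norm(d);print(d,np.degrees(np.arctan2(-d[1],-d[0])),"grip",E[:2]+150*d)
Rm=R.from_quat(bot.read_state()["tcp_rot"]).as_matrix();print(Rm[:,1],np.degrees(np.arctan2(Rm[1,1],Rm[0,1])))
E
```

```text
[589.33935537 257.1625499    0.        ] [483.06565347 286.09457549  13.        ] [401.92295068 307.04461159  20.        ] [ -6.82494886 -24.3214133    0.        ]
[-0.9648829   0.26268038] -15.229166281437978 grip [444.60691997 296.5646075 ]
[-0.96635761  0.25720219] -14.904114609500313 grip [444.38571369 295.7428786 ]
[ 2.70663958e-01  9.62673736e-01 -5.46758003e-04] 74.29621754110639
```

apply_moves:
  motion:
    - [[-0.869,0.14,0],[0,0,0.023],70]
    - [[-0.869,0.14,0],[0,0,0],70]
    - [[-0.869,0.14,0],[0,0,0],70]
    - [[-0.869,0.14,0],[0,0,0],70]
    - [[0,0,-0.9],[0,0,0],70]
    - [[0,0,-0.9],[0,0,0],70]
    - [[0,0,-0.9],[0,0,0],70]
    - [[0,0,-0.9],[0,0,0],70]
    - [[0,0,-0.9],[0,0,0],70]
    - [[0,0,-0.9],[0,0,0],70]
    - [[0,0,-0.5],[0,0,0],70]
    - [[0,0,-0.25],[0,0,0],70]
    - [[0,0,-0.15],[0,0,0],70]
    - [[0,0,0],[0,0,0],70]
    - [[0,0,0],[0,0,0],70]

```text
clock: 9.8
tool_pos: [444.8, 297.4, 6.5]
tcp_rot: [0.13, 0.992, 0.0, 0.001]
wrist_force: [-0.3, -0.3, -0.4]
width: 0.704
finger_force: 0.0
```

apply_moves:
  motion:
    - [[0,-0.03,-0.06],[0,0,0],70]
    - [[0,0,0],[0,0,0],20]
    - [[0,0,0],[0,0,0],10]
    - [[0,0,0],[0,0,0],0]
    - [[0,0,0],[0,0,0],0]
    - [[0,0,0],[0,0,0],0]
    - [[0,0,0],[0,0,0],0]
    - [[0,0,0],[0,0,0],0]
    - [[0,0,0],[0,0,0],0]
  force: 35

```text
clock: 10.92
tool_pos: [444.0, 295.8, 3.0]
tcp_rot: [0.13, 0.992, 0.0, -0.0]
wrist_force: [-0.1, -0.3, -0.4]
width: 0.274
finger_force: 34.9
```

apply_moves:
  motion:
    - [[0,0,0.2],[0,0,0],0]
    - [[0,0,0.5],[0,0,0],0]
    - [[0,0,0.8],[0,0,0],0]
    - [[0,0,0.8],[0,0,0],0]
    - [[0,0,0.8],[0,0,0],0]
    - [[0,0,0.8],[0,0,0],0]
    - [[0,0,0.5],[0,0,0],0]
    - [[0,0,0.3],[0,0,0],0]
    - [[0.04,-0.3,0],[0,0,0.04],0]
    - [[0.04,-0.6,0],[0,0,0],0]
    - [[0.04,-0.7,0],[0,0,0],0]
    - [[0.04,-0.7,0],[0,0,0],0]
    - [[0.04,-0.7,0],[0,0,0],0]
    - [[0.04,-0.7,0],[0,0,0],0]
    - [[0.04,-0.7,0],[0,0,0],0]
    - [[0.04,-0.7,0],[0,0,0],0]
    - [[0.04,-0.6,0],[0,0,0],0]
    - [[0.03,-0.4,0],[0,0,0],0]
    - [[0,0,0],[0,0,0],0]
    - [[0,0,0],[0,0,0],0]

```text
clock: 13.42
tool_pos: [459.5, 52.4, 190.8]
tcp_rot: [0.12, 0.993, 0.0, -0.0]
wrist_force: [-0.1, 0.0, -1.0]
width: 0.275
finger_force: 34.9
```

```bash
python3 - <<'E'
from h import *
t,Ct,st=grab("top");s,Cs,_=grab("scene");print(st["tool_pos"],st["tcp_rot"],st["width"],st["finger_force"])
cv2.imwrite("pics/t3_raw.png",t);cv2.imwrite("pics/s3_raw.png",s)
# top crop 100x75 at (225,120), scene crop at (180,120) x8 -> stack (each 800x300 => use 4x? ) 
A=cv2.resize(t[122:182,232:282],(400,480),interpolation=cv2.INTER_CUBIC);B=cv2.resize(s[130:190,185:235],(400,480),interpolation=cv2.INTER_CUBIC)
print(proj(Ct,(605.4,15.8,188)),proj(Cs,(605.4,15.8,188)))
cv2.imwrite("pics/p3.png",np.hstack([np.clip(A*1.5,0,255).astype(np.uint8),np.clip(B*1.3,0,255).astype(np.uint8)]))
E
```

```text
[459.47942932  52.40496938 190.81964337] [ 1.19570677e-01  9.92825644e-01  1.63258434e-04 -2.58909713e-04] 0.27547679994142915 34.94978782502585
[256.84486979 192.47968728] [250.78885512 162.35625811]
```

View pics/p3.png

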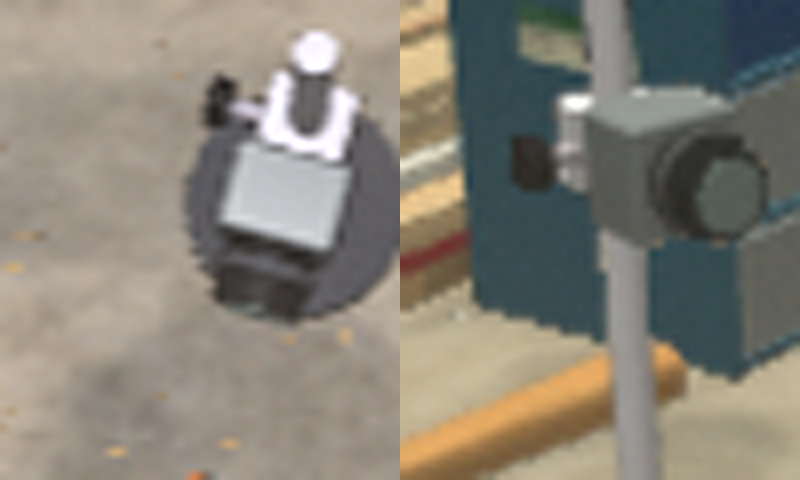

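The stand is clear now. In the top view (8x, origin (232,122)) the box runs from back-mid (296,154) to front-mid (275,237), with the barrel front centred at about (257,309), so the camera yaw is about -0.26. In the scene view the glass centre is at (729,195) in the composite, which is raw (226.1,154.4). Next I'll view the blade edge and the lens together.

```bash
python3 - <<'E'
from h import *
t=cv2.imread("pics/t3_raw.png");s=cv2.imread("pics/s3_raw.png");Ct=cam("top");Cs=cam("scene")
A=cv2.resize(t[150:225,230:280],(400,600),interpolation=cv2.INTER_CUBIC);B=cv2.resize(s[130:205,215:265],(400,600),interpolation=cv2.INTER_CUBIC)
cv2.imwrite("pics/p4.png",np.hstack([np.clip(A*1.3,0,255).astype(np.uint8),np.clip(B*1.3,0,255).astype(np.uint8)]))
print(onz(Ct,264,160.1,188),tri(Ct,(264,160.1),Cs,(226.1,153.8)))
E
```

```text
[705.08698208  -7.33520198 188.        ] (array([706.60226959,  -6.57872735, 184.42873725]), np.float64(2.5655100663059267))
```

View pics/p4.png

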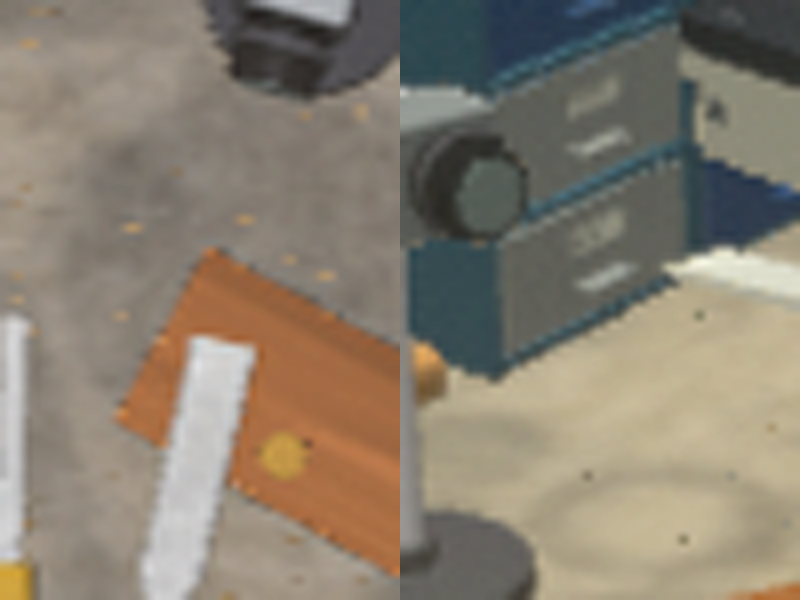

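In the last composite the blade edge is at top raw (257.6,192.6) and scene raw about (249.2,162.7). The lens is at top raw (263.9,160.2) and scene raw (225.8,152.9). The relative vector between them cancels the calibration bias.

```bash
python3 - <<'E'
from h import *
t=cv2.imread("pics/t3_raw.png");s=cv2.imread("pics/s3_raw.png");Ct=cam("top");Cs=cam("scene")
# finer scene edge: bright low-sat blob
hs=cv2.cvtColor(s,cv2.COLOR_BGR2HSV);m=cv2.inRange(hs[155:180,240:300],(0,0,170),(180,45,255))
for r in m[:, :40]: print(''.join('#' if v else '.' for v in r))
E_=tri(Ct,(257.6,192.6),Cs,(249.2,162.7));L=tri(Ct,(263.9,160.2),Cs,(225.8,152.9));P=tri(Ct,(271.0,127.9),Cs,(208.6,103.4))
print("edge",E_,"lens",L,"rel",L[0]-E_[0],"post",P)
for z in (188,): print("by top: edge",onz(Ct,257.6,192.6,z),"lens",onz(Ct,263.9,160.2,z))
# blade direction from top: edge centre vs lower blade centre (176,570)
e=onz(Ct,257.6,192.6,188);b=onz(Ct,230+176/8-.44,150+570/8-.44,190.5);print("blade yaw",np.arctan2(e[1]-b[1],e[0]-b[0]))
print("expected edge from tcp",proj(Cs,(604.5,16.7,188)),proj(Ct,(604.5,16.7,188)))
E
```

```text
........................................
........................................
........................................
........................................
........................................
........................................
........................................
............########....................
...........############.................
................##.########.............
...................############.........
..........................##########....
...........................##########...
..............................######....
........................................
........................................
........................................
........................................
........................................
........................................
........................................
........................................
........................................
........................................
........................................
edge (array([607.43152964,  15.23114107, 186.35270469]), np.float64(5.809082552054052)) lens (array([706.27793014,  -5.91605564, 187.32445724]), np.float64(3.5652851506183003)) rel [ 98.8464005  -21.14719671   0.97175255] post (array([777.59274336, -25.63565371, 312.97030696]), np.float64(1.7528746112060778))
by top: edge [605.00469817  13.49017302 188.        ] lens [704.78019682  -7.02328798 188.        ]
blade yaw -0.22113315453618804
expected edge from tcp [250.85817854 162.53190961] [256.55436658 192.77626289]
```

Position errors are within a few mm: lateral about 2–3 mm, distance about 102 mm, height under 1 mm. I'll make one small correction, then settle.

apply_moves:
  motion:
    - [[0.05,0.05,0.02],[0,0,0],0]
    - [[0,0,0],[0,0,0],0]
    - [[0,0,0],[0,0,0],0]
    - [[0,0,0],[0,0,0],0]
    - [[0,0,0],[0,0,0],0]
    - [[0,0,0],[0,0,0],0]

```text
clock: 14.28
tool_pos: [461.6, 53.8, 191.9]
tcp_rot: [0.12, 0.993, 0.0, 0.0]
wrist_force: [-0.1, 0.3, -0.6]
width: 0.275
finger_force: 35.0
```

```bash
python3 - <<'E'
from h import *
t,Ct,_=grab("top");s,Cs,st=grab("scene");print(st["tool_pos"],st["finger_force"],st["joint_velocities"].round(4))
A=cv2.resize(s[135:185,215:315],(800,400),interpolation=cv2.INTER_CUBIC)
T=cv2.resize(t[205:230,305:405],(800,200),interpolation=cv2.INTER_CUBIC) if 0 else cv2.resize(s[160:210,265:365],(400,200),interpolation=cv2.INTER_CUBIC)
U=cv2.resize(t[170:220,300:400],(400,200),interpolation=cv2.INTER_CUBIC)
cv2.imwrite("pics/last.png",np.vstack([A,np.hstack([T,U])]))
Rz=np.array([-.970,.243]);e=st["tool_pos"][:2]-150*Rz
for k in(-12,0,12): print(k,(proj(Cs,(e[0]+k*.243,e[1]+k*.97,188.4))-[215,135])*8)
E
```

```text
[461.59723143  53.81783602 191.82950798] 34.9499841202487 [ 0.0001 -0.0009 -0.0001 -0.0004  0.0022 -0.0021]
-12 [307.71313451 208.97724525]
0 [279.21023339 218.14604092]
12 [250.33537664 227.43448705]
```

View pics/last.png

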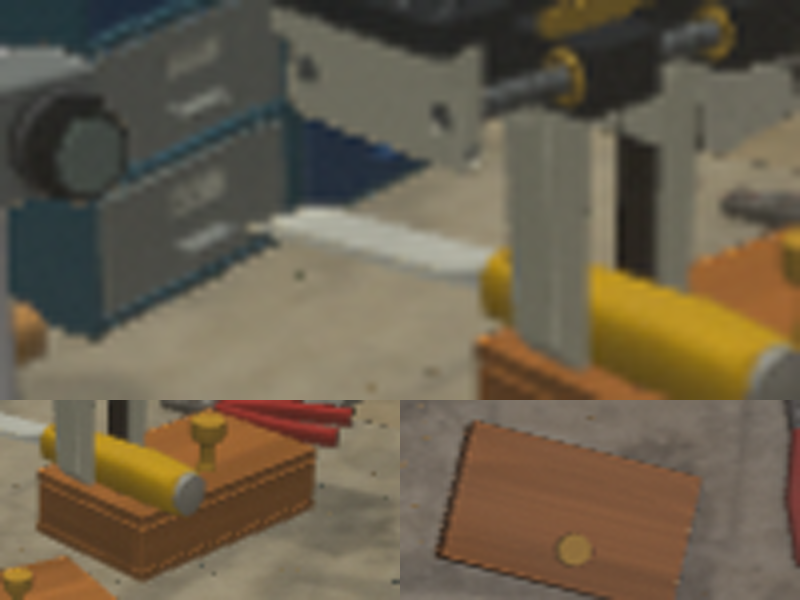

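The last view shows the blade level and pointing at the lens, with its edge centred at about (287,216), within 1 px of the prediction. The case lid is flat and shut, and the grip is steady at 35 N.

```bash
python3 -c "
from rig import bot
print(bot.job_done())"
```

```text
the job is handed in; nothing more can be done
None
```

I handed the job in at about 14 s: the case lid is shut flat, and the wide chisel is held still and level, its edge about 10 cm in front of the lens and centred to within about 3 mm by my measurements.

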